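Stand the reagent bottles in their spill dishes

TASK

Stand each of the three capped brown glass containers upright in the steel spill dish of its own size: the largest bottle in the widest dish, the medium bottle in the middle dish, the slim vial in the smallest. Set them down gently, flat on the dish floor, without tipping them over on the way; leave the glass beaker and the film roll where they stand.

Things in the scene. Friction and masses are not known exactly. Their poses are not given: they have to be found in the camera images.
- bottle_large: the largest of three capped brown glass containers: bottle with a dark screw cap, 106 mm high over the cap; round body 58 mm in diameter, straight up to 60 mm, then shoulder and a cap 31 mm across from 88 mm up; about 0.16 kg. Upright, loose; grip the body. Origin at the centre of its underside (1 mm above what it stands on), z up along its axis; round, so yaw is free.
- bottle_medium: the middle one of the three capped brown glass containers: bottle with a white screw cap, 89 mm high over the cap; round body 48 mm in diameter, straight up to 50 mm, then shoulder and the narrower cap; about 0.10 kg. Upright, loose; grip the body. Origin at the centre of its underside (1 mm above what it stands on), z up along its axis; round, so yaw is free.
- vial_small: the smallest of the three capped brown glass containers: slim vial with a white screw cap, 17 mm in diameter, 68 mm high over the cap; grip round the glass below 45 mm (the cap gives no hold); about 0.025 kg. Stands upright, loose. Origin at the centre of its underside (1 mm above what it stands on), z up along its axis; round, so yaw is free.
- dish_wide: the widest of three shallow round stainless steel spill dishes, fixed to the worktop: inside diameter 78 mm, outside 85 mm over the rolled rim, rim 10 mm high, flat inner floor 3 mm above the origin. Origin at the centre of its underside, z up.
- dish_middle: the middle-sized stainless steel spill dish, fixed to the worktop: inside diameter 68 mm, outside 75 mm over the rolled rim, rim 10 mm high, flat inner floor 3 mm above the origin. Origin at the centre of its underside, z up.
- dish_small: the smallest stainless steel spill dish, fixed to the worktop: inside diameter 38 mm, outside 45 mm over the rolled rim, rim 10 mm high, flat inner floor 3 mm above the origin. Origin at the centre of its underside, z up.
- beaker: open clear glass beaker, 53 mm in diameter, 56 mm high, loose, standing upright; not part of the job. Origin at the centre of its underside, z up along its axis; round, so yaw is free.
- film_roll: white roll of sealing film with a brown core, 57 mm in diameter, 50 mm high, loose, standing on end; not part of the job. Origin at the centre of its underside, z up along its axis; round, so yaw is free.
Things that resemble listed ones, but are neither listed nor needed, are in the scene too. Leave any turquoise look-alike of the dish_middle alone.

How it is judged:
By the outcome, as a careful person would: the job done as asked, in the order asked, and still so for the second after the job is handed in, with the robot touching nothing.
It also fails if it takes over 77 s, if anything falls off the work surface, if the arm or the gripper's body presses on something with over 40 N, if the wrist force passes 120 N, or if a joint passes its speed limit or range.

ROBOT

A 7-joint arm with a two-finger parallel gripper is mounted at the origin on the work surface; the furniture and walls round the work are solid. World frame = base frame: x ahead of the robot, y to its left, z up, the work surface at z = 0. Lengths are in m, angles in rad, forces in N, time in s.
With the tool pointing down it reaches from about 0.4 to 0.85 m from the base axis. Payload 4.5 kg.
Tool frame: the origin (TCP) lies midway between the tips of the shut fingers; the grasp point (between the pads) lies 19 mm behind it (robot.hold_point_z is the z of the grasp point in the tool frame, in m); z points along the fingers, y is the line along which they close (so a half turn about z gives the same grasp; the last joint's range is limited). The gripper opens to 85 mm and grips with 20 to 120 N. Pads are 22 mm wide; open, the fingers measure 114 mm over their backs; the gripper's body (76 mm by 85 mm) begins 54 mm behind the grasp point. The pads swing forward as they close: fully open they stand 13 mm farther back than shut.
Start: joints at [-1.215, 0.689, -0.195, 1.565, 0.157, 0.902, -0.215], TCP at [0.198, 0.593, 0.231] pointing down, gripper open.
Joint ranges: [-3.01, 3.01], [-0.46, 2.08], [-1.47, 1.51], [0.13, 2.56], [-1, 4.14], [0.04, 2.09], [-2.66, 2.66]. Speed limits (rad/s): [2.57, 2.57, 3.14, 3.14, 3.14, 3.14, 3.14].

INTERFACE

Orientations are given as [roll, pitch, yaw] about the fixed x, y, z axes, in that order (R = Rz(yaw) Ry(pitch) Rx(roll)).
In Python, from cell import robot, imaging gives the robot as it stands.
- The arm moves only by the tool drive_tool, never from a script. Its argument "moves" is a list of rows, each an object with "travel": the shift along the tool's x, y, z as a fraction of full scale, a list of three; "delta_rot": the turn, a rotation vector about the tool's x, y, z as a fraction of full scale, a list of three; "jaw": the closure, from -1 (fully open) to 1 (shut). In form: [{"travel": [tx, ty, tz], "delta_rot": [wx, wy, wz], "jaw": jaw}, ...]. A call has 1 to 5 rows; each row is the pose to reach, as a shift and turn from the pose commanded when the call began, along the tool's axes at that moment, turning the shorter way round; what a row does not reach only later rows make up. Full scale, the value 1, is 0.08 m for a shift and 360 degrees for a turn. A row lasts 1/8 s, in which the tool goes at most 62.5 mm and 10.7 degrees, less where a joint would pass 70% of its speed; a pose out of reach is approached as far as the arm can. A call with a number of a shift or a turn outside -1 to 1 is refused whole. A call with a gripper value outside its range is refused whole. The fingers move at their own pace and stop on an object; the grip force is fixed at half the most. Time passes only in rows, so rows that repeat a pose let the fingers close. It gives the time, the measured TCP pose, the force, the opening and the grip force at its end, in the units of the state.
- robot.get_state(): the state, without advancing time (a new reading comes with each control period).
- imaging.grab_frame(name): name is "scene" or "top" or "wrist"; returns (picture, depth): 400x640x3 uint8, red, green, blue; 400x640 float32, m along the optical axis (not along the pixel's ray), 0 where there is no reading.
- imaging.get_calibration(name): a dict with "K" (3x3 intrinsics, pixels), "world_to_cam" (4x4, takes a point from world to camera coordinates); the wrist camera has in their place "tool_from_camera" (4x4, takes a point from camera to tool coordinates, whose origin is the TCP and whose axes are the flange's). Camera axes: x right, y up, looking along -z (the intrinsics and any distortion apply to the point x, -y, -z); pixel columns grow to the right and rows downward; lengths in m; the calibration is good to about 2 mm. A picture is of the moment at which its call begins: read the wrist's pose just before it. get_calibration takes no time and is no camera call.
- robot.hand_in(): hands the job in; it is judged then, once.
The state is a dict: "clock": time; "joint_pos": joint angles; "qvel": joint speeds; "effort": joint torques, N m; "tcp_pos": TCP position; "tool_rot": TCP orientation; "ft_force": force on the tool from outside, world axes, zero at the start; "torque": the same for the moment, N m; "finger_gap": finger opening in m; "gripper_force": force on a finger pad.
Only numpy, scipy, OpenCV 4.12 (cv2) and the standard library are available. Lean on these libraries where they do the work, as an engineer would, in place of code of your own. Each camera call takes 0.05 s, during which the arm holds its last target. There are 200 camera calls.

## Working session

There is one attempt and no reset: what is moved stays moved. The work goes in short steps, Python scripts to look and compute and a tool call to move; the robot and the scene stay as the last step left them, time stands still between calls to the robot, and variables do not carry over. Pictures are saved under pics/ and viewed, at most 14 in all, crops included, and the job is handed in when it is done.

Besides the shell and the picture viewer there is one more tool, called after "Emit:" as a command line: name --argument value ..., lists and objects as JSON in quotes. drive_tool: Moves the arm, as the interface text tells. Its arguments: {"type":"object","properties":{"moves":{"type":"array","items":{"type":"object","properties":{"travel":{"type":"array","items":{"type":"number","minimum":-1,"maximum":1}},"delta_rot":{"type":"array","items":{"type":"number","minimum":-1,"maximum":1}},"jaw":{"type":"number"}}}}},"required":["moves"]}

```bash
mkdir -p pics; ls
cat > h.py <<'E'
import numpy as np,cv2
from cell import robot,imaging
from scipy.spatial.transform import Rotation as R
def save(n,im): cv2.imwrite('pics/'+n+'.png',im[:,:,::-1])
def cal(name,st=None):
    c=imaging.get_calibration(name);K=np.array(c['K'])
    if 'world_to_cam' in c: W=np.linalg.inv(np.array(c['world_to_cam']))
    else:
        T=np.eye(4);T[:3,:3]=R.from_euler('xyz',st['tool_rot']).as_matrix();T[:3,3]=st['tcp_pos'];W=T@np.array(c['tool_from_camera'])
    return K,W,c
def ray(K,W,u,v):
    d=W[:3,:3]@np.array([(u-K[0,2])/K[0,0],-(v-K[1,2])/K[1,1],-1]);return W[:3,3],d
def atz(K,W,u,v,z):
    o,d=ray(K,W,u,v);return o+d*(z-o[2])/d[2]
def cloud(K,W,dep):
    v,u=np.mgrid[:dep.shape[0],:dep.shape[1]]
    P=np.stack([(u-K[0,2])/K[0,0]*dep,-(v-K[1,2])/K[1,1]*dep,-dep],-1)
    return P@W[:3,:3].T+W[:3,3]
E
python3 - <<'E'
from h import *
print({k:(np.round(v,3).tolist()) for k,v in robot.get_state().items()}, robot.hold_point_z)
for n in['scene','top']:
    p,d=imaging.grab_frame(n);save(n,p);np.savez('pics/'+n,p=p,d=d)
    K,W,c=cal(n);print(n,K.tolist(),np.round(W,3).tolist(),[k for k in c])
E
```

```text
pics
{'clock': 0.0, 'joint_pos': [-1.215, 0.69, -0.195, 1.566, 0.157, 0.903, -0.215], 'qvel': [0.002, -0.0, 0.001, 0.001, 0.002, -0.0, 0.001], 'effort': [-0.0, -53.961, -1.267, -15.854, 0.009, 0.009, -0.0], 'tcp_pos': [0.197, 0.592, 0.23], 'tool_rot': [-3.14, 0.0, 2.82], 'ft_force': [0.067, -0.048, 0.283], 'torque': [0.0, -0.007, -0.053], 'gripper_force': 0.0, 'finger_gap': 0.085} -0.0187
scene [[513.3124098855446, 0.0, 316.1511039788638], [0.0, 513.3124098855446, 202.812585094608], [0.0, 0.0, 1.0]] [[-0.552, 0.323, -0.769, -0.128], [-0.834, -0.237, 0.499, 0.566], [-0.022, 0.916, 0.4, 0.357], [0.0, 0.0, 0.0, 1.0]] ['K', 'world_to_cam']
top [[364.0651162359273, 0.0, 319.32292715407067], [0.0, 364.0651162359273, 192.3391408839661], [0.0, 0.0, 1.0]] [[-0.007, 0.99, -0.142, 0.418], [-1.0, -0.005, 0.011, 0.166], [0.01, 0.142, 0.99, 0.891], [0.0, 0.0, 0.0, 1.0]] ['K', 'world_to_cam']
```

View pics/scene.png

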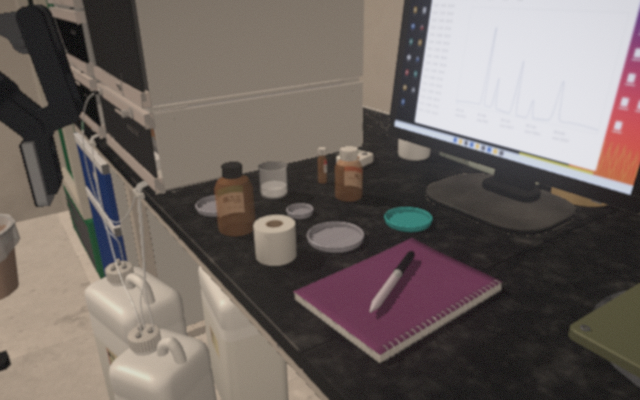

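View pics/top.png

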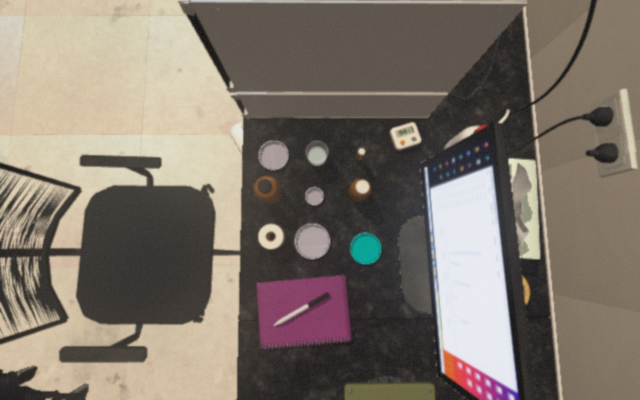

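The scene view shows the large bottle at (235,200), medium bottle (349,175), vial (322,165), film roll (275,240) and beaker (272,178). It also shows dishes at (335,236), (210,205) and (299,211), and the turquoise look-alike at (408,218). In the top view the large bottle is at (267,188), medium (361,188), vial (361,152), dishes at (312,240), (274,155) and (314,196), and turquoise at (366,248).

Run:
```python
from h import *
T=np.load('pics/top.npz');S=np.load('pics/scene.npz')
a=cv2.resize(T['p'][120:280,235:395],None,fx=3.7,fy=3.7,interpolation=cv2.INTER_CUBIC)
save('topcrop',a)
b=cv2.resize(S['p'][140:270,185:445],None,fx=3,fy=3,interpolation=cv2.INTER_CUBIC)
save('scenecrop',b)
K,W,_=cal('top');P=cloud(K,W,T['d'])
for n,(u,v) in dict(L=(267,188),M=(361,188),V=(361,152),wide=(312,240),mid=(274,155),sm=(314,196),turq=(366,248),beaker=(317,153),film=(270,236),table=(340,215)).items():
    q=P[v-22:v+23,u-22:u+23].reshape(-1,3); c=P[v,u]
    print(n,np.round(c,4), 'atz0',np.round(atz(K,W,u,v,0)[:2],4), 'zmax',np.round(np.percentile(q[:,2],[5,50,95,99]),3))
np.save('pics/topP',P)
Ks,Ws,_=cal('scene');Q=cloud(Ks,Ws,S['d']);np.save('pics/sceneP',Q)
# object points by height from scene+top
for nm,A in(('top',P),('scene',Q)):
    q=A.reshape(-1,3);m=(q[:,2]>.015)&(q[:,2]<.12)&(q[:,0]>.2)&(q[:,0]<.55)&(q[:,1]>-.05)&(q[:,1]<.4)
    g=np.zeros((80,100),np.uint8);q=q[m];i=((q[:,0]-.15)/.005).astype(int);j=((q[:,1]+.08)/.005).astype(int);g[i,j]=1
    n,l,s,c=cv2.connectedComponentsWithStats(g)
    for k in range(1,n):
        if s[k,4]>4:
            r=q[l[i,j]==k];print(nm,len(r),np.round(r.min(0),3),np.round(r.max(0),3))
```

```text
L [0.5406 0.2712 0.1061] atz0 [0.5572 0.2854] zmax [-0.002  0.001  0.107  0.11 ]
M [0.5423 0.0638 0.0883] atz0 [0.556  0.0526] zmax [-0.002  0.001  0.09   0.092]
V [0.63   0.0593 0.0685] atz0 [0.6477 0.0504] zmax [-0.002  0.     0.004  0.069]
wide [0.4289 0.1745 0.0042] atz0 [0.4289 0.1746] zmax [-0.002  0.002  0.01   0.012]
mid [0.6398 0.2685 0.0041] atz0 [0.6408 0.269 ] zmax [-0.002  0.001  0.01   0.078]
sm [0.5362 0.1692 0.0029] atz0 [0.5366 0.1692] zmax [-0.002  0.001  0.006  0.011]
turq [0.4088 0.0441 0.0021] atz0 [0.4088 0.0438] zmax [-0.002  0.001  0.009  0.012]
beaker [0.6405 0.1613 0.0197] atz0 [0.6455 0.1612] zmax [-0.002  0.001  0.051  0.057]
film [ 0.4393  0.2767 -0.0017] atz0 [0.4392 0.2765] zmax [-0.002  0.001  0.051  0.053]
table [0.4892 0.1057 0.0012] atz0 [0.4893 0.1057] zmax [-0.002  0.001  0.02   0.071]
top 304 [0.224 0.133 0.015] [0.308 0.262 0.03 ]
top 11 [ 0.288 -0.047  0.015] [ 0.325 -0.039  0.018]
top 5 [0.317 0.123 0.015] [0.321 0.14  0.016]
top 6 [ 0.329 -0.049  0.015] [ 0.339 -0.039  0.018]
top 9 [0.333 0.097 0.015] [0.344 0.118 0.017]
top 12 [ 0.345 -0.05   0.015] [ 0.369 -0.036  0.017]
top 21 [ 0.404 -0.049  0.015] [ 0.458 -0.035  0.017]
top 453 [0.411 0.241 0.016] [0.465 0.296 0.054]
top 416 [0.517 0.249 0.015] [0.55  0.305 0.111]
top 290 [0.521 0.039 0.015] [0.549 0.085 0.094]
scene 616 [0.234 0.136 0.018] [0.307 0.263 0.03 ]
scene 22 [ 0.327 -0.05   0.015] [ 0.373 -0.036  0.016]
scene 12 [ 0.386 -0.049  0.015] [ 0.42  -0.041  0.016]
scene 1542 [0.407 0.241 0.015] [0.467 0.298 0.052]
scene 1095 [0.518 0.039 0.015] [0.55  0.087 0.093]
scene 2122 [0.514 0.252 0.015] [0.55  0.307 0.109]
```

View pics/topcrop.png

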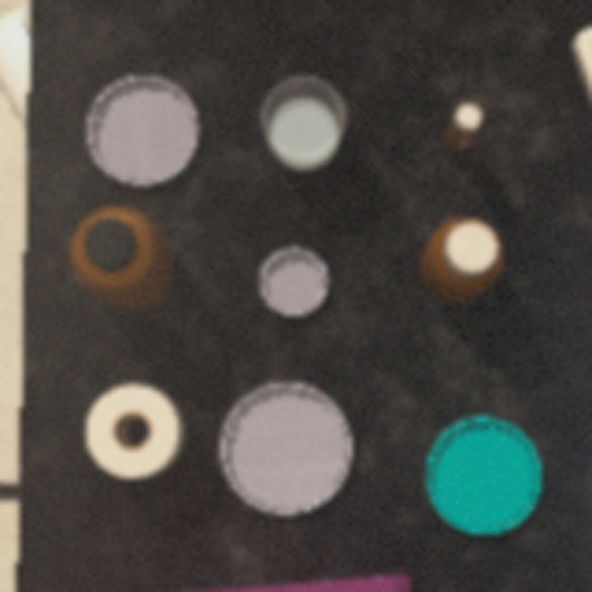

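View pics/scenecrop.png

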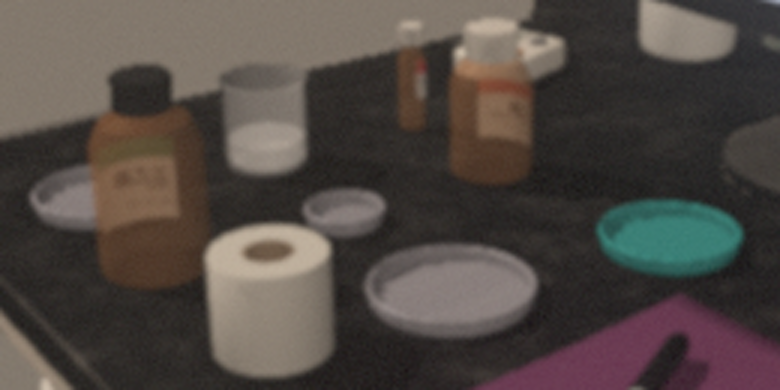

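Candidates for each thing (top-view pixels):
- **Brown containers:** large with dark cap (267,188), medium with white cap (361,188), slim vial (361,152). The film roll (270,236) and beaker (317,153) are not wanted.
- **Dishes:** steel (312,240) is 36.5 px across, so wide. Steel (274,155) is 31 px, so middle, and steel (314,196) is 19.5 px, so small. Turquoise (366,248) is the decoy.

The crops confirm these choices.

Run:
```python
from h import *
from scipy.optimize import least_squares
P=np.load('pics/topP.npy');Q=np.load('pics/sceneP.npy');K,W,_=cal('top')
f=lambda x,o:(x+.5)/3.7-.5+o
for n,x,y,d in(('wide',286.5,448.5,135),('mid',143,130,114),('small',294,281.5,71.5)):
    u,v=f(x,235),f(y,120);p=atz(K,W,u,v,.010);print(n,np.round(p,4),'diam',round(d/3.7*np.linalg.norm(W[2,3]-.01)/364*1000))
for n,c,r,zl in(('L',(.535,.278),.029,(.015,.058)),('M',(.537,.062),.024,(.01,.048)),('V',(.64,.058),.0085,(.01,.06)),('film',(.437,.27),.0285,(.01,.045)),('beaker',(.645,.161),.0265,(.01,.05))):
    for nm,A in(('top',P),('scene',Q)):
        q=A.reshape(-1,3);m=(np.linalg.norm(q[:,:2]-c,axis=1)<r+.02)&(q[:,2]<.13)
        h=np.percentile(q[m&(q[:,2]>.01)][:,2],98) if (m&(q[:,2]>.01)).any() else 0
        m&=(q[:,2]>zl[0])&(q[:,2]<zl[1]);q=q[m]
        if len(q)<8: print(n,nm,'few',len(q),h);continue
        s=least_squares(lambda t:np.hypot(q[:,0]-t[0],q[:,1]-t[1])-r,c,loss='soft_l1',f_scale=.002)
        print(n,nm,len(q),np.round(s.x,4),'rms',np.round(np.sqrt(np.mean(s.fun**2)),4),'top',np.round(h,3))
# cap tops top view
for n,x,y,z in(('L',111,245,.107),('M',471,247,.09),('V',468,116,.069),('film',133,431,.05)):
    print(n,'cap',np.round(atz(K,W,f(x,235),f(y,120),z),4))
for n,A in(('scene dishes',Q),):
    q=A.reshape(-1,3)
    for c,r in(((.429,.174),.0425),((.641,.268),.0375),((.536,.169),.0225)):
        m=(np.linalg.norm(q[:,:2]-c,axis=1)<r+.01)&(q[:,2]>.006)&(q[:,2]<.014);print(n,np.round(q[m].min(0),3),np.round(q[m].max(0),3), np.round((q[m].min(0)+q[m].max(0))/2,4))
for v in(90,105,112,116): print('cab',np.round(P[v,[270,340,400]],2).tolist())
print(np.round(imaging.get_calibration('wrist')['tool_from_camera'],3).tolist())
```

```text
wide [0.4268 0.1743 0.01  ] diam 88
mid [0.6389 0.2696 0.01  ] diam 75
small [0.536  0.1689 0.01  ] diam 47
L top 66 [0.5466 0.2778] rms 0.0002 top 0.109
L scene 982 [0.5461 0.2771] rms 0.001 top 0.108
M top 46 [0.5455 0.0611] rms 0.0002 top 0.092
M scene 568 [0.545  0.0602] rms 0.0012 top 0.092
V top 40 [0.6187 0.0635] rms 0.0027 top 0.071
V scene 221 [0.632  0.0571] rms 0.0015 top 0.071
film top 42 [0.4372 0.2679] rms 0.0086 top 0.053
film scene 972 [0.4371 0.2687] rms 0.0033 top 0.052
beaker top 338 [0.6296 0.162 ] rms 0.0103 top 0.057
beaker scene 670 [0.6368 0.1602] rms 0.0024 top 0.057
L cap [0.5453 0.2763 0.107 ]
M cap [0.5457 0.0618 0.09  ]
V cap [0.6323 0.0591 0.069 ]
film cap [0.4377 0.269  0.05  ]
scene dishes [0.383 0.131 0.006] [0.467 0.216 0.013] [0.4252 0.1736 0.0094]
scene dishes [0.605 0.26  0.006] [0.676 0.306 0.013] [0.6406 0.2832 0.0095]
scene dishes [0.513 0.146 0.006] [0.559 0.191 0.012] [0.5358 0.1686 0.0092]
cab [[0.73, 0.26, 0.18], [0.73, 0.11, 0.18], [0.73, -0.01, 0.18]]
cab [[0.73, 0.27, 0.1], [0.73, 0.11, 0.1], [0.73, -0.03, 0.1]]
cab [[0.73, 0.27, 0.05], [0.73, 0.11, 0.05], [0.73, -0.04, 0.06]]
cab [[0.73, 0.28, 0.02], [0.73, 0.1, 0.03], [0.73, -0.05, 0.03]]
[[-0.001, 0.951, 0.311, 0.081], [1.0, 0.001, 0.001, 0.0], [0.0, 0.311, -0.951, -0.143], [0.0, 0.0, 0.0, 1.0]]
```

Emit:
drive_tool --moves '[{"travel":[0,0,0],"delta_rot":[0,0,-0.025],"jaw":-1},{"travel":[-0.6,-0.9,0],"delta_rot":[0,0,-0.0512],"jaw":-1},{"travel":[-0.6,-0.9,0],"delta_rot":[0,0,-0.0512],"jaw":-1}]'

```text
clock: 0.48
tcp_pos: [0.2218, 0.5052, 0.2305]
tool_rot: [-3.137, 0.0, 3.141]
ft_force: [-0.4, -0.0, -0.2]
finger_gap: 0.0853
gripper_force: 0.0
```

Emit:
drive_tool --moves '[{"travel":[-0.5,-0.35,0],"delta_rot":[0,0,0],"jaw":-1},{"travel":[-1,-0.7,0],"delta_rot":[0,0,0],"jaw":-1},{"travel":[-1,-0.7,0],"delta_rot":[0,0,0],"jaw":-1}]'

```text
clock: 0.85
tcp_pos: [0.305, 0.4495, 0.2307]
tool_rot: [-3.138, 0.002, 3.133]
ft_force: [-0.3, -0.5, 0.1]
finger_gap: 0.0855
gripper_force: 0.0
```

Emit:
drive_tool --moves '[{"travel":[-0.5,-0.35,0],"delta_rot":[0,0,0],"jaw":-1},{"travel":[-1,-0.7,0],"delta_rot":[0,0,0],"jaw":-1},{"travel":[-1,-0.7,0],"delta_rot":[0,0,0],"jaw":-1}]'

```text
clock: 1.23
tcp_pos: [0.384, 0.3942, 0.2307]
tool_rot: [-3.139, 0.002, 3.134]
ft_force: [-0.5, 0.0, 0.4]
finger_gap: 0.0856
gripper_force: 0.0
```

Emit:
drive_tool --moves '[{"travel":[-0.5,-0.35,0],"delta_rot":[0,0,0],"jaw":-1},{"travel":[-1,-0.7,0],"delta_rot":[0,0,0],"jaw":-1},{"travel":[-1,-0.7,0],"delta_rot":[0,0,0],"jaw":-1},{"travel":[-1,-0.7,0],"delta_rot":[0,0,0],"jaw":-1}]'

```text
clock: 1.72
tcp_pos: [0.4589, 0.3429, 0.2311]
tool_rot: [3.14, -0.001, -3.14]
ft_force: [0.1, 0.1, -0.1]
finger_gap: 0.0853
gripper_force: 0.0
```

Emit:
drive_tool --moves '[{"travel":[-0.5,-0.4,0],"delta_rot":[0,0,0],"jaw":-1},{"travel":[-1,-0.82,0],"delta_rot":[0,0,0],"jaw":-1},{"travel":[-1,-0.82,0],"delta_rot":[0,0,0],"jaw":-1},{"travel":[-1,-0.82,0],"delta_rot":[0,0,0],"jaw":-1}]'

```text
clock: 2.22
tcp_pos: [0.5385, 0.2782, 0.2313]
tool_rot: [3.14, -0.002, -3.139]
ft_force: [-0.5, 0.5, -0.3]
finger_gap: 0.0849
gripper_force: 0.0
```

Run:
```python
from h import *
s=robot.get_state();p,d=imaging.grab_frame('wrist');save('w1',p);np.savez('pics/w1',p=p,d=d)
K,W,_=cal('wrist',s);P=cloud(K,W,d);print(s['clock'],s['tcp_pos'],K.tolist())
from scipy.optimize import least_squares
q=P.reshape(-1,3)
for n,c,r in(('L cap',(.546,.277),.0155),('film',(.437,.269),.0285),('M',(.545,.061),.012),('wide',(.426,.174),.042),('mid',(.639,.2695),.037),('small',(.536,.169),.022)):
    m=(np.linalg.norm(q[:,:2]-c,axis=1)<r+.012)&(q[:,2]<.13);
    if m.sum()<20: print(n,m.sum());continue
    z=np.percentile(q[m][:,2],99);t=q[m&(q[:,2]>z-.005)];print(n,len(t),'z',round(z,4),'mid',np.round((t.min(0)+t.max(0))/2,4),'ext',np.round(t.max(0)-t.min(0),3))
```

```text
2.225 [0.53852065 0.27822002 0.2312557 ] [[281.31662762072574, 0.0, 320.5629832992439], [0.0, 281.31662762072574, 200.60740613490117], [0.0, 0.0, 1.0]]
L cap 697 z 0.1086 mid [0.5449 0.2784 0.1067] ext [0.031 0.03  0.005]
film 2021 z 0.0517 mid [0.4361 0.2695 0.0501] ext [0.056 0.056 0.005]
M 676 z 0.0919 mid [0.5439 0.0618 0.09  ] ext [0.031 0.031 0.006]
wide 733 z 0.0112 mid [0.4249 0.1749 0.0095] ext [0.083 0.084 0.007]
mid 384 z 0.011 mid [0.6365 0.2705 0.009 ] ext [0.074 0.073 0.006]
small 283 z 0.011 mid [0.534  0.1696 0.0093] ext [0.044 0.044 0.007]
```

View pics/w1.png

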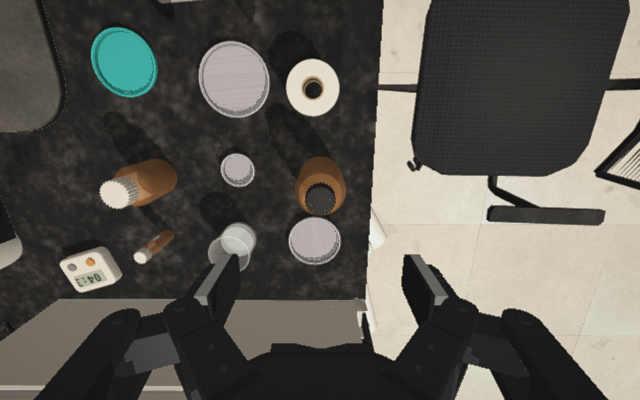

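The wrist view agrees: large bottle cap at (320,195), wide dish (233,78), small dish (237,169), middle dish (315,240). The depth-derived centres match the top view to about 2 mm. I'm descending on the large bottle now.

Emit:
drive_tool --moves '[{"travel":[-0.085,0,0.3],"delta_rot":[0,0,0],"jaw":-1},{"travel":[-0.085,0,0.7],"delta_rot":[0,0,0],"jaw":-1},{"travel":[-0.085,0,1],"delta_rot":[0,0,0],"jaw":-1},{"travel":[-0.085,0,1],"delta_rot":[0,0,0],"jaw":-1}]'

```text
clock: 2.78
tcp_pos: [0.5443, 0.2773, 0.1499]
tool_rot: [-3.141, -0.004, -3.138]
ft_force: [-0.8, 0.3, 1.0]
finger_gap: 0.0853
gripper_force: 0.0
```

Emit:
drive_tool --moves '[{"travel":[0,0,0.25],"delta_rot":[0,0,0],"jaw":-1},{"travel":[0,0,0.5],"delta_rot":[0,0,0],"jaw":-1},{"travel":[0,0,0.75],"delta_rot":[0,0,0],"jaw":-1},{"travel":[0,0,1],"delta_rot":[0,0,0],"jaw":-1},{"travel":[0,0,1],"delta_rot":[0,0,0],"jaw":-1}]'

```text
clock: 3.4
tcp_pos: [0.5462, 0.277, 0.0714]
tool_rot: [3.141, -0.001, -3.14]
ft_force: [-0.3, -0.3, 0.1]
finger_gap: 0.0856
gripper_force: 0.0
```

Emit:
drive_tool --moves '[{"travel":[0,0,0.2],"delta_rot":[0,0,0],"jaw":-1},{"travel":[0,0,0.3],"delta_rot":[0,0,0],"jaw":-1},{"travel":[0,0,0.38],"delta_rot":[0,0,0],"jaw":-1},{"travel":[0,0,0.39],"delta_rot":[0,0,0],"jaw":-1}]'

```text
clock: 3.9
tcp_pos: [0.547, 0.2757, 0.0397]
tool_rot: [-3.141, -0.001, 3.141]
ft_force: [-0.7, 0.2, 0.1]
finger_gap: 0.0854
gripper_force: 0.0
```

Emit:
drive_tool --moves '[{"travel":[0,0,0],"delta_rot":[0,0,0],"jaw":0.1},{"travel":[0,0,0],"delta_rot":[0,0,0],"jaw":0.5},{"travel":[0,0,0],"delta_rot":[0,0,0],"jaw":1},{"travel":[0,0,0],"delta_rot":[0,0,0],"jaw":1},{"travel":[0,0,0],"delta_rot":[0,0,0],"jaw":1}]'

```text
clock: 4.53
tcp_pos: [0.5476, 0.2765, 0.0409]
tool_rot: [3.14, 0.001, -3.142]
ft_force: [-0.1, -0.5, 5.0]
finger_gap: 0.0559
gripper_force: 63.5
```

Emit:
drive_tool --moves '[{"travel":[0,0,0],"delta_rot":[0,0,0],"jaw":-0.8},{"travel":[0,0,0],"delta_rot":[0,0,0],"jaw":-0.8},{"travel":[0.025,0.01,0.03],"delta_rot":[0,0,0],"jaw":-0.8},{"travel":[0.025,0.01,0.055],"delta_rot":[0,0,0],"jaw":-0.8},{"travel":[0.025,0.01,0.055],"delta_rot":[0,0,0],"jaw":-0.8}]'

```text
clock: 5.15
tcp_pos: [0.545, 0.2765, 0.0354]
tool_rot: [-3.141, -0.001, -3.142]
ft_force: [-0.3, -0.2, -0.6]
finger_gap: 0.0767
gripper_force: 0.0
```

Emit:
drive_tool --moves '[{"travel":[0,0,0],"delta_rot":[0,0,0],"jaw":0.1},{"travel":[0,0,0],"delta_rot":[0,0,0],"jaw":0.5},{"travel":[0,0,0],"delta_rot":[0,0,0],"jaw":1},{"travel":[0,0,0],"delta_rot":[0,0,0],"jaw":1},{"travel":[0,0,0],"delta_rot":[0,0,0],"jaw":1}]'

```text
clock: 5.78
tcp_pos: [0.5454, 0.2769, 0.0361]
tool_rot: [3.141, 0.001, 3.142]
ft_force: [-0.7, 0.5, 5.8]
finger_gap: 0.0563
gripper_force: 63.8
```

The gap is the same lower down, so the reading is compliance rather than the shoulder. Lifting.

Emit:
drive_tool --moves '[{"travel":[0,0,-0.1],"delta_rot":[0,0,0],"jaw":1},{"travel":[0,0,-0.35],"delta_rot":[0,0,0],"jaw":1},{"travel":[0,0,-0.65],"delta_rot":[0,0,0],"jaw":1},{"travel":[0,0,-0.9],"delta_rot":[0,0,0],"jaw":1},{"travel":[0,0,-0.9],"delta_rot":[0,0,0],"jaw":1}]'

```text
clock: 6.4
tcp_pos: [0.5465, 0.2773, 0.11]
tool_rot: [3.139, 0.004, 3.141]
ft_force: [-0.3, 1.0, -2.0]
finger_gap: 0.056
gripper_force: 64.0
```

Emit:
drive_tool --moves '[{"travel":[0.15,-0.13,0],"delta_rot":[0,0,0],"jaw":1},{"travel":[0.35,-0.3,0],"delta_rot":[0,0,0],"jaw":1},{"travel":[0.6,-0.5,0],"delta_rot":[0,0,0],"jaw":1},{"travel":[0.8,-0.65,0],"delta_rot":[0,0,0],"jaw":1}]'

```text
clock: 6.9
tcp_pos: [0.4799, 0.2234, 0.1072]
tool_rot: [-3.141, -0.001, 3.141]
ft_force: [-0.5, 0.0, -2.2]
finger_gap: 0.0563
gripper_force: 63.9
```

Emit:
drive_tool --moves '[{"travel":[0.25,-0.2,0],"delta_rot":[0,0,0],"jaw":1},{"travel":[0.5,-0.43,0],"delta_rot":[0,0,0],"jaw":1},{"travel":[0.65,-0.58,0],"delta_rot":[0,0,0],"jaw":1},{"travel":[0.72,-0.63,0],"delta_rot":[0,0,0],"jaw":1},{"travel":[0.72,-0.63,0],"delta_rot":[0,0,0],"jaw":1}]'

```text
clock: 7.52
tcp_pos: [0.4237, 0.1745, 0.1076]
tool_rot: [3.141, 0.0, -3.142]
ft_force: [0.7, 0.9, -0.5]
finger_gap: 0.056
gripper_force: 63.9
```

Run:
```python
from h import *
s=robot.get_state();print(s['tcp_pos'],s['tool_rot'],s['joint_pos'])
p,d=imaging.grab_frame('wrist');save('w2',p)
```

```text
[0.42366122 0.17448629 0.10761252] [ 3.14132647e+00  2.87703301e-05 -3.14150180e+00] [-0.37334544  0.7108226  -0.18807521  2.16579824  0.42622524  0.29897317
  0.6449162 ]
```

View pics/w2.png

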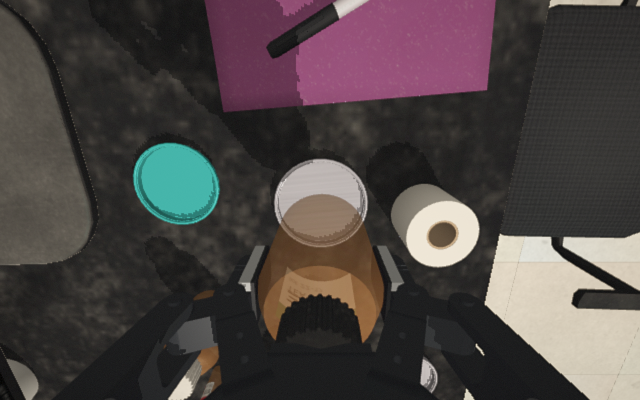

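The bottle hangs upright between the pads, and the dish (320,200) is ahead and below it. The film roll (435,230) is clear of the fingers. Lowering.

Emit:
drive_tool --moves '[{"travel":[-0.015,0,0.25],"delta_rot":[0,0,0],"jaw":1},{"travel":[-0.015,0,0.5],"delta_rot":[0,0,0],"jaw":1},{"travel":[-0.015,0,0.7],"delta_rot":[0,0,0],"jaw":1},{"travel":[-0.015,0,0.8],"delta_rot":[0,0,0],"jaw":1},{"travel":[-0.015,0,0.82],"delta_rot":[0,0,0],"jaw":1}]'

```text
clock: 8.2
tcp_pos: [0.4251, 0.1747, 0.0417]
tool_rot: [3.141, 0.0, -3.141]
ft_force: [-0.4, 0.1, -1.3]
finger_gap: 0.0561
gripper_force: 63.9
```

Emit:
drive_tool --moves '[{"travel":[0,0,0.01],"delta_rot":[0,0,0],"jaw":1},{"travel":[0,0,0.02],"delta_rot":[0,0,0],"jaw":1},{"travel":[0,0,0.02],"delta_rot":[0,0,0],"jaw":1}]'

```text
clock: 8.57
tcp_pos: [0.425, 0.1743, 0.0408]
tool_rot: [3.141, 0.001, 3.141]
ft_force: [0.6, -0.7, -0.9]
finger_gap: 0.0562
gripper_force: 63.9
```

Emit:
drive_tool --moves '[{"travel":[0,0,0.01],"delta_rot":[0,0,0],"jaw":1},{"travel":[0,0,0.015],"delta_rot":[0,0,0],"jaw":1},{"travel":[0,0,0.015],"delta_rot":[0,0,0],"jaw":1}]'

```text
clock: 8.95
tcp_pos: [0.4248, 0.1743, 0.0393]
tool_rot: [3.142, -0.0, 3.142]
ft_force: [-0.2, -1.1, -2.0]
finger_gap: 0.0561
gripper_force: 63.9
```

Emit:
drive_tool --moves '[{"travel":[0,0,0.01],"delta_rot":[0,0,0],"jaw":1},{"travel":[0,0,0.015],"delta_rot":[0,0,0],"jaw":1},{"travel":[0,0,0.015],"delta_rot":[0,0,0],"jaw":1}]'

```text
clock: 9.32
tcp_pos: [0.4248, 0.1743, 0.039]
tool_rot: [3.141, 0.001, -3.142]
ft_force: [-1.8, 0.1, 10.3]
finger_gap: 0.056
gripper_force: 65.1
```

Emit:
drive_tool --moves '[{"travel":[0,0,-0.005],"delta_rot":[0,0,0],"jaw":1},{"travel":[0,0,-0.005],"delta_rot":[0,0,0],"jaw":-0.5},{"travel":[0,0,-0.005],"delta_rot":[0,0,0],"jaw":-0.7},{"travel":[0,0,-0.005],"delta_rot":[0,0,0],"jaw":-0.7}]'

```text
clock: 9.82
tcp_pos: [0.4248, 0.1743, 0.0384]
tool_rot: [3.142, -0.0, 3.141]
ft_force: [0.1, 0.0, -0.1]
finger_gap: 0.0725
gripper_force: 0.0
```

Emit:
drive_tool --moves '[{"travel":[0,0,-0.1],"delta_rot":[0,0,0],"jaw":-0.7},{"travel":[0,0,-0.4],"delta_rot":[0,0,0],"jaw":-0.7},{"travel":[0,0,-0.8],"delta_rot":[0,0,0],"jaw":-0.7},{"travel":[0,0,-1],"delta_rot":[0,0,0],"jaw":-1},{"travel":[0,0,-1],"delta_rot":[0,0,0],"jaw":-1}]'

```text
clock: 10.45
tcp_pos: [0.4255, 0.1744, 0.1198]
tool_rot: [3.14, 0.002, 3.141]
ft_force: [0.4, 0.1, -1.0]
finger_gap: 0.0853
gripper_force: 0.0
```

Emit:
drive_tool --moves '[{"travel":[0,0,-0.3],"delta_rot":[0,0,0],"jaw":-1},{"travel":[-0.5,-0.5,-0.3],"delta_rot":[0,0,0],"jaw":-1},{"travel":[-0.9,-0.9,-0.3],"delta_rot":[0,0,0],"jaw":-1},{"travel":[-0.9,-0.9,-0.3],"delta_rot":[0,0,0],"jaw":-1}]'

```text
clock: 10.95
tcp_pos: [0.4989, 0.0981, 0.1415]
tool_rot: [-3.139, 0.001, 3.134]
ft_force: [-0.2, 0.4, 0.6]
finger_gap: 0.0852
gripper_force: 0.0
```

Emit:
drive_tool --moves '[{"travel":[-0.3,-0.27,0],"delta_rot":[0,0,0],"jaw":-1},{"travel":[-0.59,-0.51,0],"delta_rot":[0,0,0],"jaw":-1},{"travel":[-0.59,-0.51,0],"delta_rot":[0,0,0],"jaw":-1},{"travel":[-0.59,-0.51,0],"delta_rot":[0,0,0],"jaw":-1}]'

```text
clock: 11.45
tcp_pos: [0.5426, 0.0626, 0.1419]
tool_rot: [3.141, -0.002, -3.14]
ft_force: [-0.9, -0.6, 0.4]
finger_gap: 0.0856
gripper_force: 0.0
```

```bash
cat > w.py <<'E'
from h import *
import sys
s=robot.get_state();p,d=imaging.grab_frame('wrist');save(sys.argv[1],p)
K,W,_=cal('wrist',s);q=cloud(K,W,d).reshape(-1,3);print(s['clock'],s['tcp_pos'],s['tool_rot'])
for n,c,r in(('L cap',(.425,.175),.0155),('M cap',(.5445,.0615),.0155),('V cap',(.632,.058),.007),('mid',(.637,.270),.037),('small',(.535,.169),.022)):
    m=(np.linalg.norm(q[:,:2]-c,axis=1)<r+.012)&(q[:,2]<.13);
    if m.sum()<20: print(n,m.sum());continue
    z=np.percentile(q[m][:,2],99);t=q[m&(q[:,2]>z-.005)];print(n,len(t),'z',round(z,4),'mid',np.round((t.min(0)+t.max(0))/2,4),'ext',np.round(t.max(0)-t.min(0),3))
E
python3 w.py w3
```

```text
11.45 [0.54258236 0.06263455 0.14185526] [ 3.14102002e+00 -2.09767201e-03 -3.14005450e+00]
L cap 2837 z 0.1118 mid [0.4251 0.1751 0.1099] ext [0.031 0.032 0.006]
M cap 1229 z 0.0916 mid [0.5437 0.0616 0.0895] ext [0.03  0.031 0.006]
V cap 231 z 0.0701 mid [0.6304 0.0585 0.0682] ext [0.016 0.016 0.006]
mid 748 z 0.0108 mid [0.6375 0.2692 0.0089] ext [0.074 0.074 0.006]
small 483 z 0.0111 mid [0.5343 0.169  0.0089] ext [0.044 0.044 0.005]
```

View pics/w3.png

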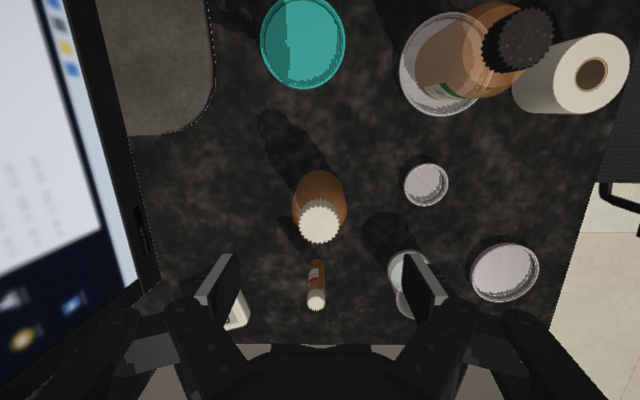

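The large bottle stands centred in the wide dish: (0.4251, 0.1751), cap 3 mm higher than before. The medium cap is at (320,222), straight below the jaws.

Emit:
drive_tool --moves '[{"travel":[-0.02,-0.013,0.3],"delta_rot":[0,0,0],"jaw":-1},{"travel":[-0.02,-0.013,0.6],"delta_rot":[0,0,0],"jaw":-1},{"travel":[-0.02,-0.013,0.9],"delta_rot":[0,0,0],"jaw":-1},{"travel":[-0.02,-0.013,0.95],"delta_rot":[0,0,0],"jaw":-1}]'

```text
clock: 12.0
tcp_pos: [0.5436, 0.0614, 0.0653]
tool_rot: [-3.141, -0.004, -3.139]
ft_force: [0.6, 0.0, 1.1]
finger_gap: 0.085
gripper_force: 0.0
```

Emit:
drive_tool --moves '[{"travel":[0,0,0.25],"delta_rot":[0,0,0],"jaw":-1},{"travel":[0,0,0.42],"delta_rot":[0,0,0],"jaw":-1},{"travel":[0,0,0.49],"delta_rot":[0,0,0],"jaw":-1},{"travel":[0,0,0.49],"delta_rot":[0,0,0],"jaw":-1}]'

```text
clock: 12.5
tcp_pos: [0.5455, 0.0606, 0.0273]
tool_rot: [3.142, -0.0, -3.141]
ft_force: [0.3, 0.3, 0.2]
finger_gap: 0.0856
gripper_force: 0.0
```

Emit:
drive_tool --moves '[{"travel":[0,0,0],"delta_rot":[0,0,0],"jaw":-0.1},{"travel":[0,0,0],"delta_rot":[0,0,0],"jaw":0.3},{"travel":[0,0,0],"delta_rot":[0,0,0],"jaw":1},{"travel":[0,0,0],"delta_rot":[0,0,0],"jaw":1},{"travel":[0,0,0],"delta_rot":[0,0,0],"jaw":1}]'

```text
clock: 13.12
tcp_pos: [0.5459, 0.0606, 0.0281]
tool_rot: [3.141, 0.001, 3.142]
ft_force: [-0.6, 0.4, 5.9]
finger_gap: 0.0464
gripper_force: 61.0
```

Emit:
drive_tool --moves '[{"travel":[0,0,-0.1],"delta_rot":[0,0,0],"jaw":1},{"travel":[0,0,-0.35],"delta_rot":[0,0,0],"jaw":1},{"travel":[0,0,-0.65],"delta_rot":[0,0,0],"jaw":1},{"travel":[0,0,-0.95],"delta_rot":[0,0,0],"jaw":1},{"travel":[0,0,-1],"delta_rot":[0,0,0],"jaw":1}]'

```text
clock: 13.75
tcp_pos: [0.5465, 0.0605, 0.1088]
tool_rot: [3.141, 0.003, 3.141]
ft_force: [0.0, -0.3, -0.8]
finger_gap: 0.0465
gripper_force: 61.6
```

Emit:
drive_tool --moves '[{"travel":[0,0.2,0],"delta_rot":[0,0,0],"jaw":1},{"travel":[-0.1,0.45,0],"delta_rot":[0,0,0],"jaw":1},{"travel":[-0.25,0.7,0],"delta_rot":[0,0,0],"jaw":1},{"travel":[-0.4,0.95,0],"delta_rot":[0,0,0],"jaw":1}]'

```text
clock: 14.25
tcp_pos: [0.5777, 0.1395, 0.1064]
tool_rot: [3.141, -0.001, -3.139]
ft_force: [0.2, -0.4, -2.2]
finger_gap: 0.0458
gripper_force: 61.6
```

Emit:
drive_tool --moves '[{"travel":[-0.1,0.25,0],"delta_rot":[0,0,0],"jaw":1},{"travel":[-0.2,0.5,0],"delta_rot":[0,0,0],"jaw":1},{"travel":[-0.3,0.75,0],"delta_rot":[0,0,0],"jaw":1},{"travel":[-0.4,0.95,0],"delta_rot":[0,0,0],"jaw":1}]'

```text
clock: 14.75
tcp_pos: [0.6091, 0.2161, 0.1062]
tool_rot: [3.14, -0.001, -3.139]
ft_force: [0.5, -0.1, -1.3]
finger_gap: 0.0462
gripper_force: 61.6
```

Emit:
drive_tool --moves '[{"travel":[-0.1,0.22,0],"delta_rot":[0,0,0],"jaw":1},{"travel":[-0.24,0.46,0],"delta_rot":[0,0,0],"jaw":1},{"travel":[-0.34,0.62,0],"delta_rot":[0,0,0],"jaw":1},{"travel":[-0.34,0.65,0],"delta_rot":[0,0,0],"jaw":1},{"travel":[-0.34,0.65,0],"delta_rot":[0,0,0],"jaw":1}]'

```text
clock: 15.38
tcp_pos: [0.6359, 0.265, 0.1065]
tool_rot: [-3.141, -0.001, -3.14]
ft_force: [-0.6, -1.2, -1.5]
finger_gap: 0.0459
gripper_force: 61.6
```

```bash
python3 w.py w4
```

```text
15.375 [0.63587077 0.26502157 0.10648285] [-3.14103332e+00 -1.46482731e-03 -3.14043006e+00]
L cap 0
M cap 3655 z 0.0019 mid [5.444e-01 6.150e-02 2.000e-04] ext [0.055 0.055 0.005]
V cap 501 z 0.07 mid [0.6305 0.059  0.0678] ext [0.016 0.018 0.006]
mid 727 z 0.1294 mid [0.6193 0.2656 0.1272] ext [0.019 0.073 0.006]
small 888 z 0.0112 mid [0.5341 0.1694 0.0096] ext [0.044 0.045 0.007]
```

View pics/w4.png

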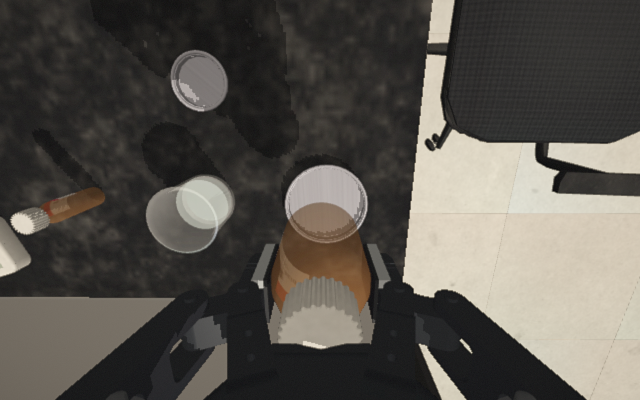

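The medium bottle is held upright with the middle dish at (326,203) ahead of it. I'm correcting about 5 mm sideways and lowering.

Emit:
drive_tool --moves '[{"travel":[-0.03,0.056,0.2],"delta_rot":[0,0,0],"jaw":1},{"travel":[-0.03,0.056,0.45],"delta_rot":[0,0,0],"jaw":1},{"travel":[-0.03,0.056,0.7],"delta_rot":[0,0,0],"jaw":1},{"travel":[-0.03,0.056,0.85],"delta_rot":[0,0,0],"jaw":1},{"travel":[-0.03,0.056,0.89],"delta_rot":[0,0,0],"jaw":1}]'

```text
clock: 16.05
tcp_pos: [0.6385, 0.2684, 0.0346]
tool_rot: [-3.141, -0.002, 3.142]
ft_force: [0.4, 0.3, -0.4]
finger_gap: 0.046
gripper_force: 61.6
```

Emit:
drive_tool --moves '[{"travel":[0,0,0.01],"delta_rot":[0,0,0],"jaw":1},{"travel":[0,0,0.02],"delta_rot":[0,0,0],"jaw":1},{"travel":[0,0,0.02],"delta_rot":[0,0,0],"jaw":1}]'

```text
clock: 16.42
tcp_pos: [0.6396, 0.2691, 0.0351]
tool_rot: [3.141, 0.001, 3.141]
ft_force: [1.1, 0.3, -1.8]
finger_gap: 0.046
gripper_force: 61.6
```

Emit:
drive_tool --moves '[{"travel":[0,0,0.01],"delta_rot":[0,0,0],"jaw":1},{"travel":[0,0,0.02],"delta_rot":[0,0,0],"jaw":1},{"travel":[0,0,0.02],"delta_rot":[0,0,0],"jaw":1}]'

```text
clock: 16.8
tcp_pos: [0.6391, 0.2689, 0.0329]
tool_rot: [3.142, -0.0, 3.141]
ft_force: [0.6, -0.3, -1.0]
finger_gap: 0.0455
gripper_force: 61.6
```

Emit:
drive_tool --moves '[{"travel":[0,0,0.01],"delta_rot":[0,0,0],"jaw":1},{"travel":[0,0,0.015],"delta_rot":[0,0,0],"jaw":1},{"travel":[0,0,0.015],"delta_rot":[0,0,0],"jaw":1}]'

```text
clock: 17.18
tcp_pos: [0.6391, 0.2688, 0.0316]
tool_rot: [-3.142, -0.0, 3.142]
ft_force: [-0.7, -0.6, -0.7]
finger_gap: 0.0458
gripper_force: 61.6
```

Emit:
drive_tool --moves '[{"travel":[0,0,0.01],"delta_rot":[0,0,0],"jaw":1},{"travel":[0,0,0.015],"delta_rot":[0,0,0],"jaw":1},{"travel":[0,0,0.015],"delta_rot":[0,0,0],"jaw":1}]'

```text
clock: 17.55
tcp_pos: [0.6394, 0.2689, 0.0312]
tool_rot: [3.141, 0.0, 3.141]
ft_force: [-1.6, -1.8, 5.4]
finger_gap: 0.0461
gripper_force: 62.2
```

Emit:
drive_tool --moves '[{"travel":[0,0,0],"delta_rot":[0,0,0],"jaw":0.3},{"travel":[0,0,0],"delta_rot":[0,0,0],"jaw":-0.3},{"travel":[0,0,0],"delta_rot":[0,0,0],"jaw":-0.6},{"travel":[0,0,0],"delta_rot":[0,0,0],"jaw":-0.6}]'

```text
clock: 18.05
tcp_pos: [0.6391, 0.2689, 0.0302]
tool_rot: [3.142, -0.0, -3.142]
ft_force: [-0.4, -1.0, -0.3]
finger_gap: 0.0684
gripper_force: 0.0
```

Emit:
drive_tool --moves '[{"travel":[0,0,-0.1],"delta_rot":[0,0,0],"jaw":-0.6},{"travel":[0,0,-0.4],"delta_rot":[0,0,0],"jaw":-0.6},{"travel":[0,0,-0.8],"delta_rot":[0,0,0],"jaw":-0.6},{"travel":[0,0,-1],"delta_rot":[0,0,0],"jaw":-0.6},{"travel":[0,0,-1],"delta_rot":[0,0,0],"jaw":-0.6}]'

```text
clock: 18.68
tcp_pos: [0.6403, 0.2694, 0.1127]
tool_rot: [3.14, 0.003, 3.141]
ft_force: [0.0, 0.8, 0.3]
finger_gap: 0.0684
gripper_force: 0.0
```

Emit:
drive_tool --moves '[{"travel":[0,0,-0.4],"delta_rot":[0,0,0],"jaw":-0.3},{"travel":[0,-0.4,-0.4],"delta_rot":[0,0,0],"jaw":-0.3},{"travel":[0,-0.9,-0.4],"delta_rot":[0,0,0],"jaw":-0.3},{"travel":[0,-0.9,-0.4],"delta_rot":[0,0,0],"jaw":-0.3}]'

```text
clock: 19.18
tcp_pos: [0.6393, 0.1904, 0.141]
tool_rot: [-3.136, -0.002, 3.135]
ft_force: [0.7, 0.8, -0.1]
finger_gap: 0.0557
gripper_force: 0.0
```

Emit:
drive_tool --moves '[{"travel":[0.05,-0.4,0],"delta_rot":[0,0,0],"jaw":-0.3},{"travel":[0.1,-0.9,0],"delta_rot":[0,0,0],"jaw":-0.3},{"travel":[0.1,-0.9,0],"delta_rot":[0,0,0],"jaw":-0.3}]'

```text
clock: 19.55
tcp_pos: [0.6306, 0.12, 0.1412]
tool_rot: [-3.137, -0.003, 3.136]
ft_force: [1.6, -0.5, -0.0]
finger_gap: 0.0555
gripper_force: 0.0
```

Emit:
drive_tool --moves '[{"travel":[0,-0.4,0],"delta_rot":[0,0,0],"jaw":-0.3},{"travel":[0,-0.72,0],"delta_rot":[0,0,0],"jaw":-0.3},{"travel":[0,-0.72,0],"delta_rot":[0,0,0],"jaw":-0.3},{"travel":[0,-0.72,0],"delta_rot":[0,0,0],"jaw":-0.3}]'

```text
clock: 20.05
tcp_pos: [0.631, 0.07, 0.1422]
tool_rot: [3.139, -0.0, -3.139]
ft_force: [-0.1, 0.3, -0.3]
finger_gap: 0.0553
gripper_force: 0.0
```

```bash
python3 w.py w5
```

```text
20.05 [0.63096312 0.0700466  0.14223866] [ 3.13915517e+00 -3.54755791e-04 -3.13942163e+00]
L cap 0
M cap 2745 z 0.0018 mid [5.445e-01 6.130e-02 2.000e-04] ext [0.055 0.054 0.005]
V cap 290 z 0.0702 mid [0.6302 0.0583 0.0684] ext [0.016 0.016 0.006]
mid 1363 z 0.0942 mid [0.6373 0.269  0.0923] ext [0.031 0.032 0.006]
small 636 z 0.0112 mid [0.5344 0.1692 0.0095] ext [0.044 0.045 0.006]
```

View pics/w5.png

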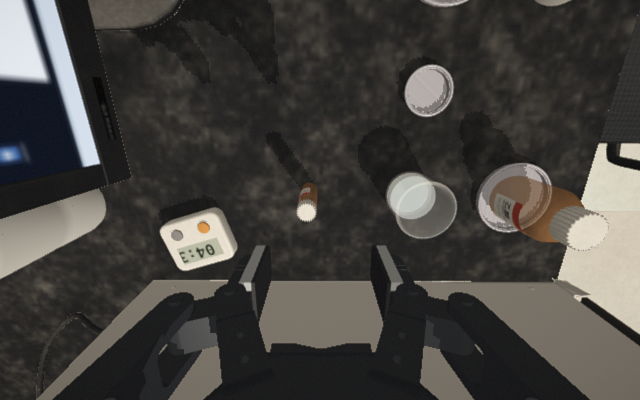

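The medium bottle stands in the middle dish (centre 0.637, 0.269, cap about 2.5 mm higher). The vial is at (306,210), left of the jaw centre, so I shift about 12 mm and descend.

Emit:
drive_tool --moves '[{"travel":[0,-0.147,0],"delta_rot":[0,0,0],"jaw":-0.3},{"travel":[0,-0.147,0.2],"delta_rot":[0,0,0],"jaw":-0.3},{"travel":[0,-0.147,0.6],"delta_rot":[0,0,0],"jaw":-0.3},{"travel":[0,-0.147,0.8],"delta_rot":[0,0,0],"jaw":-0.3},{"travel":[0,-0.147,0.8],"delta_rot":[0,0,0],"jaw":-0.3}]'

```text
clock: 20.72
tcp_pos: [0.63, 0.0555, 0.0768]
tool_rot: [-3.141, -0.003, -3.141]
ft_force: [-0.5, 1.2, 0.8]
finger_gap: 0.0556
gripper_force: 0.0
```

Emit:
drive_tool --moves '[{"travel":[0,0.035,0.2],"delta_rot":[0,0,0],"jaw":-0.3},{"travel":[0,0.035,0.45],"delta_rot":[0,0,0],"jaw":-0.3},{"travel":[0,0.035,0.7],"delta_rot":[0,0,0],"jaw":-0.3},{"travel":[0,0.035,0.78],"delta_rot":[0,0,0],"jaw":-0.3},{"travel":[0,0.035,0.78],"delta_rot":[0,0,0],"jaw":-0.3}]'

```text
clock: 21.35
tcp_pos: [0.6308, 0.0583, 0.0153]
tool_rot: [-3.141, -0.001, 3.142]
ft_force: [0.4, -0.8, 0.5]
finger_gap: 0.0556
gripper_force: 0.0
```

Emit:
drive_tool --moves '[{"travel":[0,0,0],"delta_rot":[0,0,0],"jaw":0.1},{"travel":[0,0,0],"delta_rot":[0,0,0],"jaw":0.35},{"travel":[0,0,0],"delta_rot":[0,0,0],"jaw":0.5},{"travel":[0,0,0],"delta_rot":[0,0,0],"jaw":0.55},{"travel":[0,0,0],"delta_rot":[0,0,0],"jaw":0.6}]'

```text
clock: 21.98
tcp_pos: [0.6312, 0.0583, 0.0162]
tool_rot: [3.141, 0.0, 3.141]
ft_force: [0.3, -0.5, 0.4]
finger_gap: 0.0171
gripper_force: 0.0
```

Emit:
drive_tool --moves '[{"travel":[0,0,0],"delta_rot":[0,0,0],"jaw":0.65},{"travel":[0,0,0],"delta_rot":[0,0,0],"jaw":1},{"travel":[0,0,0],"delta_rot":[0,0,0],"jaw":1},{"travel":[0,0,0],"delta_rot":[0,0,0],"jaw":1}]'

```text
clock: 22.48
tcp_pos: [0.6313, 0.0583, 0.0163]
tool_rot: [3.142, 0.0, 3.142]
ft_force: [-1.2, 0.1, 4.9]
finger_gap: 0.0147
gripper_force: 58.4
```

Emit:
drive_tool --moves '[{"travel":[0,0,-0.1],"delta_rot":[0,0,0],"jaw":1},{"travel":[0,0,-0.35],"delta_rot":[0,0,0],"jaw":1},{"travel":[0,0,-0.65],"delta_rot":[0,0,0],"jaw":1},{"travel":[0,0,-0.95],"delta_rot":[0,0,0],"jaw":1},{"travel":[0,0,-1],"delta_rot":[0,0,0],"jaw":1}]'

```text
clock: 23.1
tcp_pos: [0.6328, 0.0587, 0.0988]
tool_rot: [3.141, 0.005, 3.141]
ft_force: [0.2, -0.3, -0.1]
finger_gap: 0.0147
gripper_force: 58.4
```

Emit:
drive_tool --moves '[{"travel":[0.15,0.15,0],"delta_rot":[0,0,0],"jaw":1},{"travel":[0.35,0.35,0],"delta_rot":[0,0,0],"jaw":1},{"travel":[0.6,0.65,0],"delta_rot":[0,0,0],"jaw":1},{"travel":[0.75,0.85,0],"delta_rot":[0,0,0],"jaw":1}]'

```text
clock: 23.6
tcp_pos: [0.5685, 0.1285, 0.0953]
tool_rot: [3.141, -0.003, -3.139]
ft_force: [0.3, 0.2, -0.5]
finger_gap: 0.0151
gripper_force: 58.4
```

Emit:
drive_tool --moves '[{"travel":[0.2,0.2,0],"delta_rot":[0,0,0],"jaw":1},{"travel":[0.35,0.4,0],"delta_rot":[0,0,0],"jaw":1},{"travel":[0.44,0.52,0],"delta_rot":[0,0,0],"jaw":1},{"travel":[0.44,0.53,0],"delta_rot":[0,0,0],"jaw":1},{"travel":[0.44,0.53,0],"delta_rot":[0,0,0],"jaw":1}]'

```text
clock: 24.22
tcp_pos: [0.5367, 0.1679, 0.0961]
tool_rot: [-3.141, 0.001, 3.14]
ft_force: [-0.1, -0.4, -0.8]
finger_gap: 0.0151
gripper_force: 58.4
```

```bash
python3 w.py w6
```

```text
24.225 [0.53668804 0.16794923 0.09606793] [-3.14098989e+00  6.93833476e-04  3.14045031e+00]
L cap 4406 z 0.1118 mid [0.428  0.1756 0.1099] ext [0.025 0.031 0.006]
M cap 2719 z 0.0017 mid [5.445e-01 6.140e-02 3.000e-04] ext [0.054 0.055 0.005]
V cap 568 z 0.0015 mid [6.291e-01 5.670e-02 1.000e-04] ext [0.032 0.035 0.003]
mid 70 z 0.0651 mid [0.6249 0.2518 0.066 ] ext [0.005 0.007 0.011]
small 669 z 0.1295 mid [0.5305 0.1684 0.1272] ext [0.013 0.042 0.006]
```

View pics/w6.png

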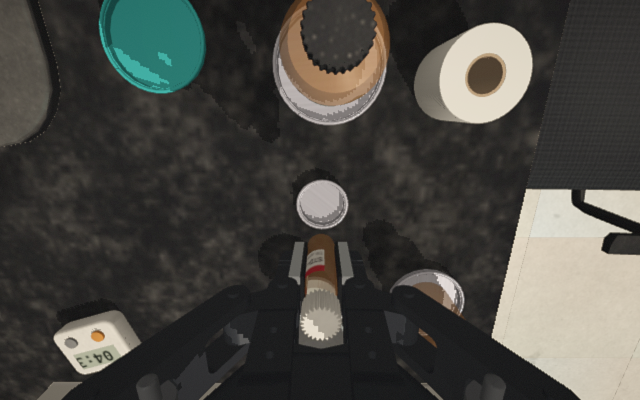

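The vial is held upright with the small dish at (322,204) directly ahead. The beaker and film roll are undisturbed. Lowering.

Emit:
drive_tool --moves '[{"travel":[0.018,0.014,0.2],"delta_rot":[0,0,0],"jaw":1},{"travel":[0.018,0.014,0.45],"delta_rot":[0,0,0],"jaw":1},{"travel":[0.018,0.014,0.7],"delta_rot":[0,0,0],"jaw":1},{"travel":[0.018,0.014,0.85],"delta_rot":[0,0,0],"jaw":1},{"travel":[0.018,0.014,0.9],"delta_rot":[0,0,0],"jaw":1}]'

```text
clock: 24.9
tcp_pos: [0.5341, 0.1695, 0.023]
tool_rot: [-3.141, -0.001, 3.141]
ft_force: [-0.7, -0.1, -0.1]
finger_gap: 0.0152
gripper_force: 58.4
```

Emit:
drive_tool --moves '[{"travel":[0,0,0.01],"delta_rot":[0,0,0],"jaw":1},{"travel":[0,0,0.015],"delta_rot":[0,0,0],"jaw":1},{"travel":[0,0,0.015],"delta_rot":[0,0,0],"jaw":1}]'

```text
clock: 25.28
tcp_pos: [0.5349, 0.17, 0.0234]
tool_rot: [3.141, 0.001, 3.141]
ft_force: [-0.1, -0.2, 0.3]
finger_gap: 0.0156
gripper_force: 58.4
```

Emit:
drive_tool --moves '[{"travel":[0,-0.005,0.015],"delta_rot":[0,0,0],"jaw":1},{"travel":[0,-0.005,0.025],"delta_rot":[0,0,0],"jaw":1},{"travel":[0,-0.005,0.025],"delta_rot":[0,0,0],"jaw":1}]'

```text
clock: 25.65
tcp_pos: [0.5345, 0.1694, 0.0208]
tool_rot: [3.142, -0.0, 3.141]
ft_force: [0.3, -0.3, 0.3]
finger_gap: 0.015
gripper_force: 58.4
```

Emit:
drive_tool --moves '[{"travel":[0,0,0.01],"delta_rot":[0,0,0],"jaw":1},{"travel":[0,0,0.015],"delta_rot":[0,0,0],"jaw":1},{"travel":[0,0,0.015],"delta_rot":[0,0,0],"jaw":1}]'

```text
clock: 26.02
tcp_pos: [0.5345, 0.1694, 0.0196]
tool_rot: [3.142, -0.0, 3.142]
ft_force: [0.2, -0.2, -0.2]
finger_gap: 0.0153
gripper_force: 58.4
```

Emit:
drive_tool --moves '[{"travel":[0,0,0.006],"delta_rot":[0,0,0],"jaw":1},{"travel":[0,0,0.01],"delta_rot":[0,0,0],"jaw":1},{"travel":[0,0,0.01],"delta_rot":[0,0,0],"jaw":1}]'

```text
clock: 26.4
tcp_pos: [0.5346, 0.1695, 0.0192]
tool_rot: [3.142, 0.0, 3.142]
ft_force: [0.1, 0.3, 4.6]
finger_gap: 0.0148
gripper_force: 59.0
```

Emit:
drive_tool --moves '[{"travel":[0,0,0],"delta_rot":[0,0,0],"jaw":0.6},{"travel":[0,0,0],"delta_rot":[0,0,0],"jaw":0.5},{"travel":[0,0,0],"delta_rot":[0,0,0],"jaw":0.3},{"travel":[0,0,0],"delta_rot":[0,0,0],"jaw":0.1},{"travel":[0,0,0],"delta_rot":[0,0,0],"jaw":0.1}]'

```text
clock: 27.02
tcp_pos: [0.5345, 0.1694, 0.0188]
tool_rot: [3.142, -0.0, 3.141]
ft_force: [-0.3, 0.2, 0.2]
finger_gap: 0.0386
gripper_force: 0.0
```

Emit:
drive_tool --moves '[{"travel":[0,0,-0.1],"delta_rot":[0,0,0],"jaw":0.1},{"travel":[0,0,-0.4],"delta_rot":[0,0,0],"jaw":0.1},{"travel":[0,0,-0.8],"delta_rot":[0,0,0],"jaw":0.1},{"travel":[0,0,-1],"delta_rot":[0,0,0],"jaw":0.1},{"travel":[0,0,-1],"delta_rot":[0,0,0],"jaw":0.1}]'

```text
clock: 27.65
tcp_pos: [0.5353, 0.1697, 0.1]
tool_rot: [3.141, 0.002, 3.141]
ft_force: [0.0, -0.3, -0.5]
finger_gap: 0.0385
gripper_force: 0.0
```

Emit:
drive_tool --moves '[{"travel":[0,0,-0.4],"delta_rot":[0,0,0],"jaw":0.1},{"travel":[0,0,-0.8],"delta_rot":[0,0,0],"jaw":0.1},{"travel":[0,0,-0.9],"delta_rot":[0,0,0],"jaw":0.1},{"travel":[0,0,-0.9],"delta_rot":[0,0,0],"jaw":0.1}]'

```text
clock: 28.15
tcp_pos: [0.5343, 0.1692, 0.1702]
tool_rot: [-3.141, -0.001, 3.141]
ft_force: [-0.1, 0.3, -0.5]
finger_gap: 0.0385
gripper_force: 0.0
```

```bash
sed -i "s/('V cap',(.632,.058),.007)/('V cap',(.5343,.1692),.007)/;s/'M cap',(.5445,.0615)/'M cap',(.637,.269)/" w.py; python3 w.py w7; python3 -c "
from h import *
p,d=imaging.grab_frame('scene');save('s2',cv2.resize(p[130:280,180:440],None,fx=3,fy=3))"
```

```text
28.15 [0.5342559  0.16919287 0.17017172] [-3.14120954e+00 -7.59701508e-04  3.14140346e+00]
L cap 1822 z 0.1118 mid [0.425  0.1756 0.11  ] ext [0.03  0.031 0.006]
M cap 53 z 0.0801 mid [0.6241 0.2657 0.0805] ext [0.005 0.012 0.009]
V cap 246 z 0.0731 mid [0.5337 0.1695 0.0709] ext [0.016 0.016 0.005]
mid 80 z 0.078 mid [0.624  0.2667 0.0791] ext [0.008 0.016 0.012]
small 249 z 0.0727 mid [0.5337 0.1695 0.0707] ext [0.016 0.016 0.006]
```

View pics/w7.png

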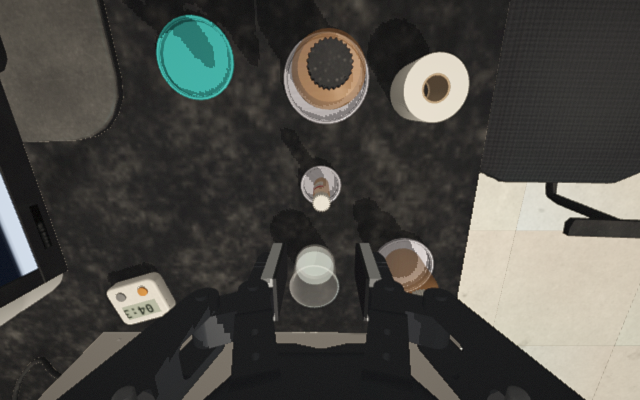

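View pics/s2.png

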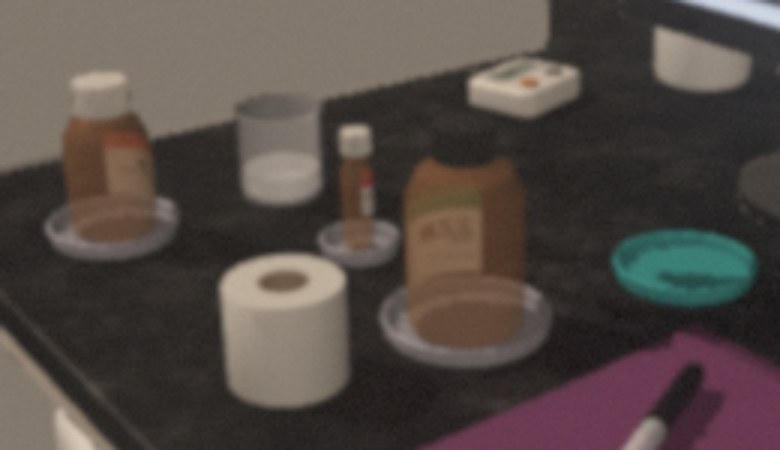

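All three stand upright and centred in their dishes: the medium at (108,220), vial (357,240) and large (465,320) in the scene crop. The beaker and film roll are where they were, and the gripper is clear. Handing in.

```bash
python3 -c "
from h import *
print(robot.hand_in())"
```

```text
the job is handed in; nothing more can be done
None
```

The large bottle, medium bottle and vial each stand upright and centred in the dish of their own size, the beaker and film roll were not touched, and the job was handed in at about 28 s; the verdict was not shown.

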